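# Swap a snug drain stopper for the strainer

## Robot

A 6-joint arm with a two-finger parallel gripper is mounted at the origin on the work surface. World frame = base frame: x ahead of the robot, y to its left, z up, the work surface at z = 0. Lengths are in m, angles in rad, forces in N, time in s.
With the tool pointing down it reaches from about 0.4 to 0.825 m from the base axis. Payload 7 kg.
Tool frame: the origin (TCP) lies at the centre of the arm's flange, where the gripper is bolted on; the fingertips stand 178 mm ahead of it and the grasp point (between the pads) lies 159 mm ahead of it; z points along the fingers, y is the direction in which the jaws open and shut (so a half turn about z gives the same grasp; the last joint's range is limited). The gripper opens to 88 mm and grips with 3 to 60 N. Pads are 19 mm wide; open, the fingers measure 130 mm over their backs; the gripper's body (78 mm by 193 mm) begins 47 mm behind the grasp point.
Start: joints at [-0.816, 0.359, 0.012, 0, -1.224, -0.288], TCP at [0.304, -0.603, 0.405] pointing down, gripper open.
Joint ranges: [-3.07, 3.07], [-1.43, 2.12], [-1.02, 1.25], [-3.03, 1.67], [-3.05, -0], [-3.03, 3.03]. Speed limits (rad/s): [2.39, 2.39, 3.01, 3.14, 3.14, 3.14].

## Interface

Orientations are given as [roll, pitch, yaw] about the fixed x, y, z axes, in that order (R = Rz(yaw) Ry(pitch) Rx(roll)).
In Python, from station import * gives the robot as it stands.
- The arm moves only by the tool send_rows, never from a script. Its argument "motion" is a list of rows, each an object with "offset": the shift along the tool's x, y, z in cm, a list of three; "turn": the turn about the tool's z in degrees. In form: [{"offset": [x, y, z], "turn": turn}, ...]. A call has 1 to 8 rows; each row is the pose to reach, as a shift and turn from the pose commanded when the call began, along the tool's axes at that moment; what a row does not reach only later rows make up. A row lasts 1/10 s, in which the tool goes at most 50 mm and 8.59 degrees, less where a joint would pass 70% of its speed; a pose out of reach is approached as far as the arm can. A call with a gripper value outside its range is refused whole. "hand" is the opening, from -1 (shut) to 1 (fully open), set as the call begins (left out, the last holds). The fingers move at their own pace and stop on an object; "squeeze" is the grip in N (left out, the last holds). Time passes only in rows, so rows that repeat a pose let the fingers close. It gives the time, the measured TCP pose, the force and the opening at its end, in the units of the state.
- get_state(): the state, without advancing time (a new reading comes with each control period).
- grab_frame(name): name is "side" or "top"; returns a dict with "frame" (420x560x3 uint8, blue, green, red), "range_z" (420x560 float32, m along the optical axis (not along the pixel's ray), 0 where there is no reading), "vertical_fov" (degrees; the focal length in pixels is half the picture's height over the tangent of half this angle, whatever the lens; pixels are square), "cx", "cy" (the principal point, pixels), "cam_to_world" (4x4, takes a point from camera to world coordinates). Camera axes: x right, y up, looking along -z (the intrinsics and any distortion apply to the point x, -y, -z); pixel columns grow to the right and rows downward; lengths in m; the calibration is good to about 2 mm. A picture is of the moment at which its call begins.
- job_done(): hands the job in, once; it reports no verdict.
The state is a dict: "t": time; "q": joint angles; "qd": joint speeds; "joint_efforts": joint torques, N m; "eef_pos": TCP position; "ee_rot": TCP orientation; "force": force on the tool from outside, world axes, zero at the start; "moment": the same for the moment, N m; "width": finger opening in m.
Only numpy, scipy, OpenCV 4.12 (cv2) and the standard library are available. Lean on these libraries where they do the work, as an engineer would, in place of code of your own. Each camera call takes 0.05 s, during which the arm holds its last target. There are 200 camera calls.

## Task

The stopper in the draining board is snug and grimy, so do not touch it with the fingers: take the puller by its handle, hook it under the stopper's flange and pull straight up until the stopper pops out, then stand puller and stopper upright in the tray. After that slide the loose strainer over the board, without lifting it, until it drops into the pocket around the drain hole and lies flat on the pocket's floor. Leave the glass, the sauce bottle and the bowl where they are.

Things in the scene. Friction and masses are not known exactly. Their poses are not given: they have to be found in the camera images.
- drain (a point): Centre of the floor of the round pocket (86 mm wide, 5 mm deep) in the fixed steel draining board; in it a 36 mm drain hole, plugged by the stopper at the start. Axes: the board's, z up. The board's flat top (deck) is 5 mm above this point, 30 mm above the worktop; board 200 mm in x, 300 mm in y, its centre 70 mm from here along -y. Only stopper and strainer are on it.
- stopper: Stopper, 80 g, 48 mm tall: plug 28 mm wide with a rubber ring (33 mm) at its foot, black flange 56 mm wide, 6 mm thick, low dome on top. Origin: centre of the plug's underside; flange underside is 38 mm above it, at the start 16 mm clear above the deck. Catches hold the ring: lifting takes roughly 8 to 15 N for 10 mm, then free; 22 mm up clears the deck. It stands on its flat foot.
- puller_grip (a point): Middle of the wooden handle (36 mm x, 16 mm y, 46 mm tall; grip across y from above) of the loose steel stirrup-shaped puller, 160 g, 72 mm wide in y, standing in the tray. z up. Its underside is 84 mm below this point. Two 5 mm thick lifting rails run along x at the underside, with small lips (9 mm tall in all) at all four ends; it is open at both x ends and symmetric.
- puller_slot (a point): Midway between the puller's lifting rails, at their top face, 79 mm below the handle's middle. Rails 64 mm long in x, slot between them 37 mm, space above 50 mm high, 64 mm wide. Hook: move level along the puller's x, rails and lips under the flange, plug in the slot, until this is on the stopper's axis. Set down, the stopper's foot lands first and it stands inside the puller.
- strainer: Loose flat round aluminium strainer, 80 mm across, 6 mm thick, lower edge bevelled, about 120 g, lying on the deck of the draining board. Origin: centre of its underside, z up. It fits the pocket with 3 mm to spare all round and then stands 1 mm proud of the deck.
- tray_in (a point): Centre of the inner floor of the fixed shallow white tray beside the draining board (inside 192 mm along x by 172 mm along y, walls 4 mm thick and 14 mm high above the floor, floor 4 mm above the worktop). Axes are the tray's.
- glass: Bystander: drinking glass, 66 mm across, 110 mm tall. Origin: centre of its underside.
- sauce: Bystander: amber sauce bottle, 52 mm across, 150 mm tall. Origin: centre of its underside.
- bowl: Bystander: small white bowl, 110 mm across, 50 mm tall. Origin: centre of its underside.
Mind the look-alikes: they are no part of the job. There is more than one size of the strainer; the one meant has the size given above.

How it is judged:
By the outcome, as a careful person would: the job done as asked, in the order asked, and still so for the second after the job is handed in, with the robot touching nothing.
It also fails if it takes over 69 s, if anything falls off the work surface, if the arm or the gripper's body presses on something with over 40 N, if the wrist force passes 120 N, or if a joint passes its speed limit or range.

## Working session

There is one attempt and no reset: what is moved stays moved. The work goes in short steps, Python scripts to look and compute and a tool call to move; the robot and the scene stay as the last step left them, time stands still between calls to the robot, and variables do not carry over. Pictures are saved under pics/ and viewed, about 8 in all and at most 12, crops included, and the job is handed in when it is done.

Besides the shell and the picture viewer there is one more tool, called after ">>>" by a JSON object that holds its "name" and its "arguments", one argument or row to a line. send_rows: Moves the arm, as the interface text tells. Its arguments: {"type":"object","properties":{"motion":{"type":"array"},"hand":{"type":"number"},"squeeze":{"type":"number"}},"required":["motion"]}

```bash
mkdir -p pics; ls
cat > h.py <<'E'
from station import *
import numpy as np, cv2
def grab(n,save=None):
    d=grab_frame(n)
    if save: cv2.imwrite('pics/'+save,d['frame'])
    np.savez('/tmp/'+n+'.npz',**d); return d
def load(n): return dict(np.load('/tmp/'+n+'.npz'))
def cloud(d):
    H,W=d['range_z'].shape; f=H/2/np.tan(np.radians(float(d['vertical_fov']))/2)
    v,u=np.mgrid[:H,:W]; z=d['range_z']
    P=np.stack([(u-d['cx'])/f*z,-(v-d['cy'])/f*z,-z],-1)
    M=d['cam_to_world']; return P@M[:3,:3].T+M[:3,3]
def ray(d,uv,zp):
    H=420; f=H/2/np.tan(np.radians(float(d['vertical_fov']))/2)
    uv=np.atleast_2d(uv).astype(float); M=d['cam_to_world']
    r=np.c_[(uv[:,0]-d['cx'])/f,-(uv[:,1]-d['cy'])/f,-np.ones(len(uv))]@M[:3,:3].T
    o=M[:3,3]; return o+r*((zp-o[2])/r[:,2])[:,None]
E
python3 - <<'E'
from h import *
s=get_state(); print(s)
for n in('side','top'):
    d=grab(n,n+'0.png'); print({k:(v if k not in('frame','range_z') else v.shape) for k,v in d.items()})
E
```

```text
pics
{'t': 0.0, 'q': array([-8.15910697e-01,  3.59386126e-01,  1.10555690e-02, -3.53868076e-04,
       -1.22409033e+00, -2.88118974e-01]), 'qd': array([ 0.00032866, -0.00110262,  0.00136382, -0.00032238, -0.00030646,
       -0.00034617]), 'joint_efforts': array([ 9.66837142e-04, -5.82712913e+01,  2.93053293e+01,  6.99707419e+00,
        6.81172955e-03, -1.35781906e-04]), 'eef_pos': array([ 0.3036737 , -0.60261372,  0.40372083]), 'ee_rot': array([ 3.13994053e+00, -1.42717336e-04, -2.67494640e+00]), 'force': array([-1.00841089,  0.03486143, -0.36397385]), 'moment': array([ 0.0067353 , -0.04654862, -0.01671025]), 'width': 0.08779168204856376}
{'frame': (420, 560, 3), 'range_z': (420, 560), 'vertical_fov': 53.79799469606159, 'cx': 277.54527448992184, 'cy': 210.7038979166107, 'cam_to_world': array([[ 0.97714464,  0.15135085, -0.14926914,  0.52185896],
       [-0.21170439,  0.62935682, -0.74772405, -0.69736956],
       [-0.01922512,  0.76223547,  0.64701428,  0.5991178 ],
       [ 0.        ,  0.        ,  0.        ,  1.        ]])}
{'frame': (420, 560, 3), 'range_z': (420, 560), 'vertical_fov': 52.86875938936402, 'cx': 277.5468269553027, 'cy': 205.98146111352042, 'cam_to_world': array([[ 0.0293664 ,  0.99051078, -0.13426101,  0.51914799],
       [-0.99922763,  0.02558169, -0.02982824, -0.1148666 ],
       [-0.02611057,  0.13503326,  0.99049697,  0.88064802],
       [ 0.        ,  0.        ,  0.        ,  1.        ]])}
```

View pics/top0.png

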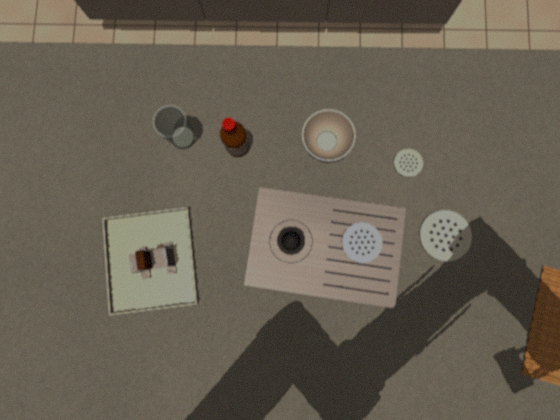

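View pics/side0.png

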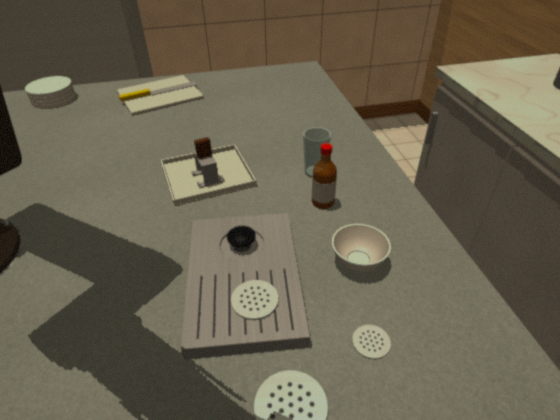

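The top view shows the board at about (325,245), with the stopper at (290,240) and a strainer on the board at (362,242). The tray is at (150,260) with the puller around (150,258). There are three strainer candidates: (362,242) on the board, a small one at (408,162), and a large one at (445,236). I'll measure all three and crop.

```bash
cat > m1.py <<'E'
from h import *
d=load('top'); P=cloud(d); s=load('side'); Q=cloud(s)
f=d['frame'];g=s['frame']
a=cv2.resize(f[220:300,100:200],None,fx=4,fy=4,interpolation=2)
b=cv2.resize(f[190:310,240:410],None,fx=3,fy=3,interpolation=2)
c=cv2.resize(g[125:215,150:260],None,fx=4,fy=4,interpolation=2)
e=cv2.resize(g[205:325,180:310],None,fx=3,fy=3,interpolation=2)
o=np.zeros((730,920,3),np.uint8); o[:320,:400]=a; o[:360,405:405+440]=c; o[365:725,:510]=b; o[365:725,515:905]=e
cv2.imwrite('pics/crop1.png',cv2.resize(o,(756,600)))
for n,(u,v) in dict(sb=(362,242),ss=(408,162),sl=(445,236)).items():
    hsv=f[v-35:v+35,u-35:u+35].max(2).astype(int)
    z=P[v,u,2]; 
    print(n,P[v-3:v+4,u-3:u+4].reshape(-1,3).mean(0).round(4))
def ppl(P,lo,hi,box):
    m=(P[...,2]>lo)&(P[...,2]<hi)&(P[...,0]>box[0])&(P[...,0]<box[1])&(P[...,1]>box[2])&(P[...,1]<box[3]); return m
for nm,A in(('top',P),('side',Q)):
  for l,lo,hi in(('handle',.085,.13),):
    m=ppl(A,lo,hi,(.3,.65,.05,.35)); pts=A[m]; print(nm,l,m.sum(),pts.mean(0).round(4) if m.any() else '',pts.min(0),pts.max(0), np.argwhere(m).min(0),np.argwhere(m).max(0))
  m=ppl(A,.055,.1,(.3,.7,-.3,.02)); pts=A[m]; print(nm,'stopper',m.sum(),pts.mean(0),pts.min(0),pts.max(0))
  m=ppl(A,.025,.033,(.3,.7,-.4,.05)); pts=A[m]; r=cv2.minAreaRect(pts[:,:2].astype(np.float32)); print(nm,'board',r,np.median(pts[:,2]))
  m=ppl(A,.012,.03,(.3,.7,.08,.4)); pts=A[m]; r=cv2.minAreaRect(pts[:,:2].astype(np.float32)); print(nm,'tray',r)
  for k in ('table',): print(A[390:400,100:110 ,2].mean() if nm=='top' else A[300,100,2])
E
python3 m1.py
```

```text
sb [ 0.5658 -0.2592  0.0359]
ss [ 0.7386 -0.3607  0.0041]
sl [ 0.5844 -0.433   0.0074]
top handle 247 [0.5191 0.1548 0.1054] [0.50115169 0.14668158 0.0850621 ] [0.5377114  0.16745346 0.11352073] [249 135] [269 149]
top stopper 92 [ 0.56580116 -0.11732821  0.05593495] [ 0.54913989 -0.13386528  0.05501321] [ 0.5840714  -0.10055324  0.05794909]
top board ((0.5573306083679199, -0.1869582235813141), (0.3005896806716919, 0.20037145912647247), 83.25817108154297) 0.029339196305144366
top tray ((0.5193073153495789, 0.17223890125751495), (0.20049317181110382, 0.18142138421535492), 9.012613296508789)
-0.0010953718982103322
side handle 203 [0.5179 0.1518 0.1006] [0.49958887 0.14447986 0.0855098 ] [0.53656902 0.16603761 0.11237401] [137 194] [151 210]
side stopper 86 [ 0.56394129 -0.11865637  0.05578899] [ 0.54779509 -0.13400683  0.05500569] [ 0.5797985  -0.10182571  0.05731259]
side board ((0.5557916760444641, -0.18601788580417633), (0.30502650141716003, 0.2002960592508316), 83.26933288574219) 0.02992950714353404
side tray ((0.5174533128738403, 0.17285627126693726), (0.2001734972000122, 0.186614528298378), 8.628604888916016)
-0.0003570537840306143
```

View pics/crop1.png

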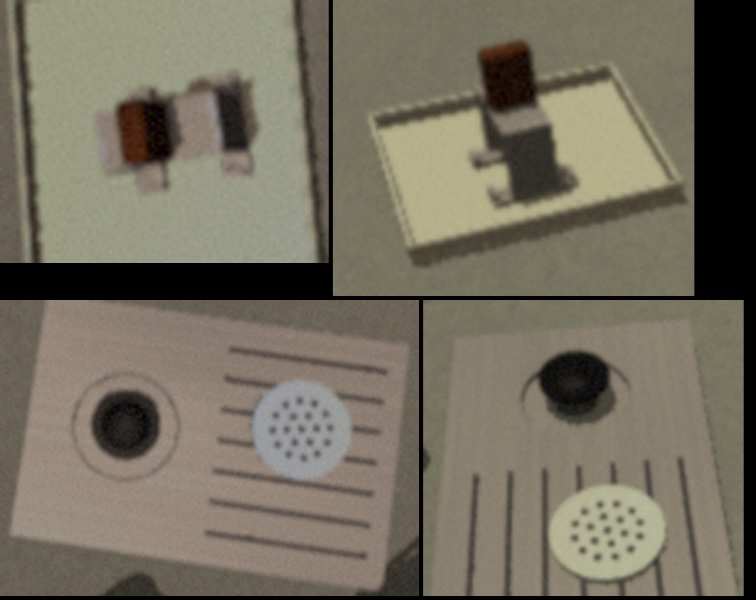

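In the crop, the puller has its brown handle up, opens roughly along world x, and stands in the tray. The board strainer at (362,242) looks like the mid-size one. I'll measure diameters and exact poses.

```bash
cat >> h.py <<'E'
def comp(mask,uv,big=False):
    n,l,st,c=cv2.connectedComponentsWithStats(mask.astype(np.uint8))
    return l==l[uv[1],uv[0]]
def circ(d,mask,zp):
    c=max(cv2.findContours(mask.astype(np.uint8),0,1)[0],key=cv2.contourArea)[:,0]
    p=ray(d,c,zp)[:,:2]
    A=np.c_[2*p,np.ones(len(p))]; x=np.linalg.lstsq(A,(p**2).sum(1),rcond=None)[0]
    # robust refit
    for _ in range(3):
        r=np.hypot(*(p-x[:2]).T); k=abs(r-np.median(r))<.002
        x=np.linalg.lstsq(A[k],(p[k]**2).sum(1),rcond=None)[0]
    return x[:2].round(4), round(2000*np.sqrt(x[2]+x[0]**2+x[1]**2),1)
def rect(P,m):
    r=cv2.minAreaRect(P[m][:,:2].astype(np.float32)*1000); return r
def go(x,y,z,yaw_deg):
    "delta in tool axes (cm, deg) for grasp point target"
    s=get_state(); p=s['eef_pos']; w=s['ee_rot'][2]; D=np.array([x,y,z+.159])-p
    tx=np.array([np.cos(w),np.sin(w),0]);ty=np.array([np.sin(w),-np.cos(w),0])
    t=np.degrees(w)-yaw_deg; t=(t+90)%180-90
    print('t',round(s['t'],2),'grasp',(p-[0,0,.159]).round(4),'yaw',np.degrees(w).round(2),'F',s['force'].round(1),'w',round(s['width'],4),'q6',round(s['q'][5],2))
    print('offset cm',(100*np.array([D@tx,D@ty,-D[2]])).round(2),'turn',round(t,2))
E
cat > m2.py <<'E'
from h import *
for nm,uvs in(('top',[(362,242),(408,162),(445,236)]),('side',[(255,297),(372,341),(291,400)])):
    d=load(nm);P=cloud(d);f=d['frame'].astype(int)
    for uv,zp in zip(uvs,(.036,.005,.007)):
        g=cv2.morphologyEx(cv2.GaussianBlur(d['frame'],(3,3),0),cv2.MORPH_CLOSE,np.ones((7,7)))
        mk=cv2.floodFill(g.copy(),np.zeros((422,562),np.uint8),uv,0,(14,)*3,(14,)*3,4|cv2.FLOODFILL_FIXED_RANGE|cv2.FLOODFILL_MASK_ONLY|255<<8)[2][1:-1,1:-1]>0
        print(nm,uv,circ(d,mk,zp),mk.sum())
    X,Y,Z=P[...,0],P[...,1],P[...,2]
    m=(Z>.033)&(X>.45)&(X<.7)&(Y>-.32)&(Y<-.19); print('strainer cloud',rect(P,m))
    m=(Z>.045)&(X>.45)&(X<.7)&(Y>-.17)&(Y<-.04); print('stopper cloud',circ(d,m,.050),rect(P,m))
    dk=(f.max(2)<55)&(abs(X-.566)<.06)&(abs(Y+.118)<.06)&(Z>.04)
    print('stopper dark',circ(d,dk,.050))
    for th in(.100,.104): 
        m=(Z>th)&(X>.4)&(X<.65)&(Y>.05)&(Y<.3); print('handle',m.sum(),rect(P,m))
    R=d['cam_to_world']
    # handle silhouette contour on z=.111
    m=(Z>.05)&(Z<.085)&(X>.4)&(X<.65)&(Y>.05)&(Y<.3); print('frame',m.sum(),rect(P,m))
    for n,xy in(('glass',(.76,.12)),('sauce',(.76,.02)),('bowl',(.77,-.2))):
        m=(Z>.03)&(abs(X-xy[0])<.09)&(abs(Y-xy[1])<.09); print(n,rect(P,m))
E
python3 m2.py
```

```text
top (362, 242) (array([ 0.5656, -0.259 ]), np.float64(76.2)) 1220
top (408, 162) (array([ 0.738 , -0.3611]), np.float64(57.3)) 612
top (445, 236) (array([ 0.5892, -0.4295]), np.float64(90.9)) 1414
strainer cloud ((546.6041259765625, -256.9022216796875), (179.47714233398438, 125.08844757080078), 0.6838080286979675)
stopper cloud (array([ 0.5656, -0.1172]), np.float64(53.8)) ((561.3145141601562, -114.17939758300781), (54.401634216308594, 64.4546127319336), 50.76837158203125)
stopper dark (array([ 0.5654, -0.1178]), np.float64(48.4))
handle 193 ((519.2922973632812, 157.45565795898438), (36.09838104248047, 16.809104919433594), 10.871856689453125)
handle 180 ((519.3197021484375, 157.4171905517578), (36.172264099121094, 16.70246124267578), 9.942577362060547)
frame 509 ((519.3312377929688, 157.36984252929688), (36.08308792114258, 73.02903747558594), 11.945210456848145)
glass ((783.7555541992188, 119.67898559570312), (64.77555847167969, 63.62274932861328), 3.7418434619903564)
sauce ((753.3261108398438, 14.813529968261719), (223.85182189941406, 87.30958557128906), 62.6193962097168)
bowl ((781
[... 590 characters left out ...]
(array([ 0.5641, -0.1197]), np.float64(54.0))
handle 111 ((518.0634155273438, 156.9011688232422), (36.270172119140625, 18.874542236328125), 8.961228370666504)
handle 85 ((517.4210205078125, 156.79986572265625), (34.6077995300293, 18.874542236328125), 8.96122932434082)
frame 317 ((518.3197021484375, 156.19532775878906), (36.84749984741211, 74.01050567626953), 12.53010082244873)
glass ((782.4047241210938, 119.23948669433594), (68.2125473022461, 63.94369888305664), 79.48153686523438)
sauce ((755.8806762695312, 19.54552459716797), (204.14886474609375, 87.76746368408203), 63.36136245727539)
bowl ((779.9000244140625, -189.85557556152344), (108.76933288574219, 107.6524658203125), 80.30094909667969)
```

The board strainer measures about 76 mm with an eroded mask, against about 57 and 91 mm for the others. It is the 80 mm one meant. Next I go to the puller.

```bash
python3 -c "
from h import *
go(.5187,.1571,.20,11.3)"
```

```text
t 0.1 grasp [ 0.3037 -0.6027  0.2448] yaw -153.26 F [ 0.2  0.2 -0.7] w 0.0876 q6 -0.29
offset cm [-53.38  58.18   4.48] turn 15.44
```

>>> {"name": "send_rows", "arguments": {
  "motion": [
    {"offset": [-3, 3.3, 0.3], "turn": 2},
    {"offset": [-6.5, 7.1, 0.5], "turn": 4},
    {"offset": [-10, 11, 1], "turn": 6},
    {"offset": [-13.3, 14.5, 1], "turn": 8},
    {"offset": [-16.6, 18, 1], "turn": 10},
    {"offset": [-20, 21.6, 1], "turn": 12},
    {"offset": [-23.3, 25.2, 1], "turn": 14},
    {"offset": [-26.5, 29, 1], "turn": 15.4}
  ],
  "hand": 1,
  "squeeze": 50
}}

```text
t: 0.9
eef_pos: [0.4099, -0.2227, 0.3946]
ee_rot: [3.142, 0.0, -2.945]
force: [2.5, 0.1, -0.4]
width: 0.0879
```

```bash
python3 -c "
from h import *
go(.5187,.1571,.20,11.3)"
```

```text
t 0.9 grasp [ 0.4099 -0.2227  0.2356] yaw -168.74 F [ 2.5  0.1 -0.4] w 0.0879 q6 -1.3
offset cm [-18.08  35.12   3.56] turn -0.04
```

>>> {"name": "send_rows", "arguments": {
  "motion": [
    {"offset": [-2.2, 4.4, 0.4], "turn": 0},
    {"offset": [-4.5, 8.8, 0.8], "turn": 0},
    {"offset": [-6.8, 13.2, 1.2], "turn": 0},
    {"offset": [-9, 17.6, 1.6], "turn": 0},
    {"offset": [-11.3, 22, 2], "turn": 0},
    {"offset": [-13.6, 26.4, 2.5], "turn": 0},
    {"offset": [-15.9, 30.8, 3], "turn": 0},
    {"offset": [-18, 35, 3.5], "turn": 0}
  ]
}}

```text
t: 1.7
eef_pos: [0.5176, 0.1563, 0.3594]
ee_rot: [3.142, -0.0, -2.943]
force: [1.7, -0.1, 1.5]
width: 0.0876
```

>>> {"name": "send_rows", "arguments": {
  "motion": [
    {"offset": [0, 0, 0], "turn": 0},
    {"offset": [0, 0, 0], "turn": 0}
  ]
}}

```text
t: 1.9
eef_pos: [0.5174, 0.155, 0.3587]
ee_rot: [-3.141, -0.002, -2.942]
force: [0.2, -0.1, -0.4]
width: 0.0876
```

```bash
python3 -c "
from h import *
go(.5187,.1571,.088,11.3)"
```

```text
t 1.9 grasp [0.5174 0.155  0.1997] yaw -168.55 F [ 0.2 -0.1 -0.4] w 0.0876 q6 -2.02
offset cm [-0.17  0.18 11.17] turn 0.15
```

>>> {"name": "send_rows", "arguments": {
  "motion": [
    {"offset": [-0.2, 0.2, 1.5], "turn": 0.1},
    {"offset": [-0.2, 0.2, 4], "turn": 0.1},
    {"offset": [-0.2, 0.2, 6.5], "turn": 0.1},
    {"offset": [-0.2, 0.2, 8.5], "turn": 0.1},
    {"offset": [-0.2, 0.2, 10], "turn": 0.1},
    {"offset": [-0.2, 0.2, 10.8], "turn": 0.1},
    {"offset": [-0.2, 0.2, 11.1], "turn": 0.1},
    {"offset": [-0.2, 0.2, 11.1], "turn": 0.1}
  ]
}}

```text
t: 2.7
eef_pos: [0.5191, 0.1559, 0.2489]
ee_rot: [-3.142, 0.0, -2.946]
force: [0.9, 0.4, 0.4]
width: 0.0873
```

>>> {"name": "send_rows", "arguments": {
  "motion": [
    {"offset": [0, 0, 0], "turn": 0},
    {"offset": [0, 0, 0], "turn": 0},
    {"offset": [0, 0, 0], "turn": 0},
    {"offset": [0, 0, 0], "turn": 0},
    {"offset": [0, 0, 0], "turn": 0},
    {"offset": [0, 0, 0], "turn": 0},
    {"offset": [0, 0, 0], "turn": 0},
    {"offset": [0, 0, 0], "turn": 0}
  ],
  "hand": -1,
  "squeeze": 50
}}

```text
t: 3.5
eef_pos: [0.5191, 0.1564, 0.2486]
ee_rot: [-3.142, -0.0, -2.945]
force: [-0.4, -0.1, -0.3]
width: 0.0292
```

```bash
cat > m3.py <<'E'
from h import *
import sys
go(*map(float,sys.argv[1:5]))
for nm in('top','side'):
    d=grab(nm,nm+sys.argv[5]+'.png');P=cloud(d);X,Y,Z=np.moveaxis(P,-1,0)
E
python3 m3.py .5187 .1571 .20 11.3 1
```

```text
t 3.5 grasp [0.5191 0.1564 0.0896] yaw -168.75 F [-0.4 -0.1 -0.3] w 0.0292 q6 -2.03
offset cm [  0.02   0.08 -11.04] turn -0.05
```

View pics/side1.png

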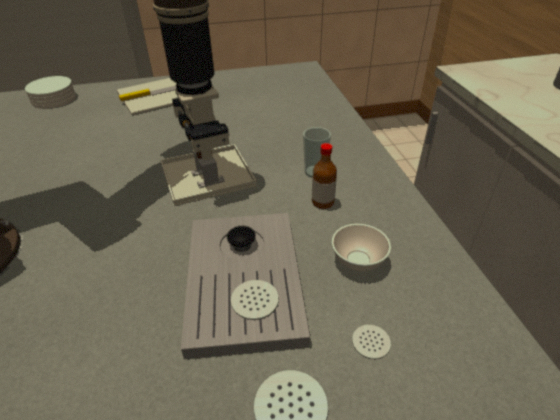

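Side view: the gripper is around the handle over the tray (~(205,150)), still closing (opening 29 mm). I'll let it finish, then lift.

>>> {"name": "send_rows", "arguments": {
  "motion": [
    {"offset": [0, 0, 0], "turn": 0},
    {"offset": [0, 0, 0], "turn": 0},
    {"offset": [0, 0, 0], "turn": 0},
    {"offset": [0, 0, 0], "turn": 0},
    {"offset": [0, 0, 0], "turn": 0},
    {"offset": [0, 0, 0], "turn": 0}
  ],
  "hand": -1
}}

```text
t: 4.2
eef_pos: [0.5191, 0.1564, 0.2486]
ee_rot: [-3.142, -0.0, -2.945]
force: [-0.5, 0.4, -2.2]
width: 0.0157
```

>>> {"name": "send_rows", "arguments": {
  "motion": [
    {"offset": [0, 0, -0.5], "turn": 0},
    {"offset": [0, 0, -1.5], "turn": 0},
    {"offset": [0, 0, -3], "turn": 0},
    {"offset": [0, 0, -5], "turn": 0},
    {"offset": [0, 0, -7], "turn": 0},
    {"offset": [0, 0, -8], "turn": 0},
    {"offset": [0, 0, -8], "turn": 0},
    {"offset": [0, 0, -8], "turn": 0}
  ]
}}

```text
t: 5.0
eef_pos: [0.5188, 0.1562, 0.3284]
ee_rot: [3.141, -0.0, -2.946]
force: [0.5, 0.9, -1.8]
width: 0.0157
```

```bash
cat > m4.py <<'E'
from h import *
s=get_state();p=s['eef_pos']
for nm in('top','side'):
    d=grab(nm,nm+'2.png');P=cloud(d);X,Y,Z=np.moveaxis(P,-1,0)
    # held puller: frame top-plate and below, relative to grasp point
    gz=p[2]-.159; 
    for a,b in((-.09,-.07),(-.07,-.03),(-.032,-.02)):
        m=(Z>gz+a)&(Z<gz+b)&(abs(X-p[0])<.06)&(abs(Y-p[1])<.06)
        if m.sum()>5: print(nm,a,m.sum(),rect(P,m),P[m][:,2].min())
c=d['frame']
go(.4,-.1177,.117,0)
E
python3 m4.py
```

```text
side -0.09 251 ((517.7528686523438, 154.09024047851562), (64.15293884277344, 74.7396240234375), 11.0863676071167) 0.08249266829246293
side -0.07 303 ((506.9462890625, 149.5770263671875), (33.9267578125, 82.30488586425781), 32.614097595214844) 0.09967052564192375
side -0.032 174 ((517.5112915039062, 156.10943603515625), (35.8813362121582, 74.94307708740234), 11.613434791564941) 0.13753116948259042
t 5.1 grasp [0.5187 0.1562 0.1687] yaw -168.77 F [ 0.8  0.1 -1.9] w 0.0158 q6 -2.03
offset cm [ 16.98 -24.55   5.17] turn 11.23
```

>>> {"name": "send_rows", "arguments": {
  "motion": [
    {"offset": [0.7, -2, 0], "turn": 0},
    {"offset": [2, -6, 0], "turn": 0},
    {"offset": [3.5, -10.5, 0], "turn": 0},
    {"offset": [5.2, -15.5, 0], "turn": 0},
    {"offset": [6.9, -20.5, 0], "turn": 0},
    {"offset": [8.3, -24.8, 0], "turn": 0},
    {"offset": [9, -27, 0], "turn": 0},
    {"offset": [9.3, -27.8, 0], "turn": 0}
  ]
}}

```text
t: 5.9
eef_pos: [0.4809, -0.137, 0.3279]
ee_rot: [3.141, -0.002, -2.948]
force: [-0.3, 0.4, -1.9]
width: 0.0159
```

>>> {"name": "send_rows", "arguments": {
  "motion": [
    {"offset": [0, 0, 0.5], "turn": 0},
    {"offset": [0, 0, 1.5], "turn": 0},
    {"offset": [0, 0, 2.5], "turn": 0},
    {"offset": [0, 0, 3.5], "turn": 0},
    {"offset": [0, 0, 4], "turn": 0},
    {"offset": [0, 0, 4], "turn": 0},
    {"offset": [0, 0, 4], "turn": 0}
  ]
}}

```text
t: 6.6
eef_pos: [0.4823, -0.1341, 0.2886]
ee_rot: [-3.141, -0.0, -2.945]
force: [-0.1, 0.8, -1.2]
width: 0.0157
```

```bash
cat > m5.py <<'E'
from h import *
s=get_state();p=s['eef_pos'];gz=p[2]-.159
o=[]
for nm in('top','side'):
    d=grab(nm,nm+'3.png');P=cloud(d);X,Y,Z=np.moveaxis(P,-1,0)
    m=(Z>gz-.032)&(Z<gz-.02)&(abs(X-p[0])<.045)&(abs(Y-p[1])<.05); print(nm,rect(P,m) if m.sum()>5 else 0)
    m=(Z>.044)&(Z<.06)&(X>p[0]+.04)&(abs(X-.565)<.035)&(abs(Y+.118)<.035); print('stopper',m.sum(),rect(P,m) if m.sum()>5 else 0)
    fr=d['frame']; c=fr[170:290,230:350] if nm=='top' else fr[180:270,180:300]
    o.append(cv2.resize(c,(400,400 if nm=='top' else 300),interpolation=2))
cv2.imwrite('pics/c3.png',np.vstack([o[0][:300],o[1]]))
go(.5652,-.1178,.1191,11.23)
E
python3 m5.py
```

```text
top 0
stopper 608 ((566.1370239257812, -117.19895935058594), (53.09845733642578, 52.94852066040039), 1.4083901643753052)
side ((485.7626037597656, -156.27366638183594), (36.00417709350586, 30.95768928527832), 10.825926780700684)
stopper 502 ((563.74169921875, -117.67062377929688), (54.68403244018555, 55.75812911987305), 10.341741561889648)
t 6.7 grasp [ 0.4824 -0.1343  0.1301] yaw -168.74 F [ 0.1 -0.9 -1.7] w 0.0154 q6 -1.5
offset cm [-8.45  0.    1.1 ] turn 0.03
```

View pics/c3.png

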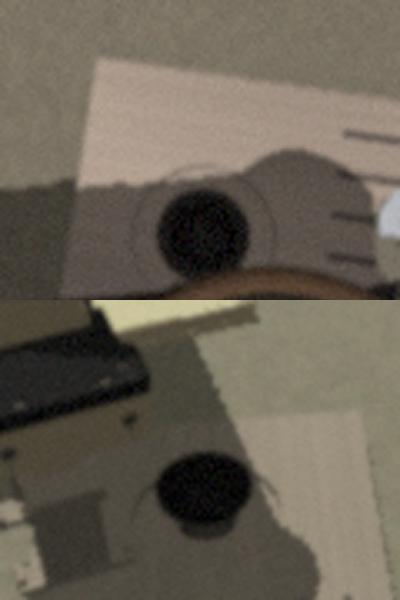

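The crop shows the stopper's black flange clear of the puller, which stands on the robot side of it. I lower 11 mm and then hook, watching the force.

>>> {"name": "send_rows", "arguments": {
  "motion": [
    {"offset": [0, 0, 0.5], "turn": 0},
    {"offset": [0, 0, 1.0], "turn": 0},
    {"offset": [0, 0, 1.1], "turn": 0},
    {"offset": [0, 0, 1.1], "turn": 0},
    {"offset": [0, 0, 1.1], "turn": 0}
  ]
}}

```text
t: 7.2
eef_pos: [0.4821, -0.1345, 0.2777]
ee_rot: [-3.142, -0.0, -2.945]
force: [0.1, -0.4, -1.8]
width: 0.0158
```

>>> {"name": "send_rows", "arguments": {
  "motion": [
    {"offset": [-0.5, 0, 0], "turn": 0},
    {"offset": [-1, 0, 0], "turn": 0},
    {"offset": [-1.5, 0, 0], "turn": 0},
    {"offset": [-2, 0, 0], "turn": 0},
    {"offset": [-2.5, 0, 0], "turn": 0},
    {"offset": [-3, 0, 0], "turn": 0},
    {"offset": [-3.5, 0, 0], "turn": 0},
    {"offset": [-3.5, 0, 0], "turn": 0}
  ]
}}

```text
t: 8.0
eef_pos: [0.5171, -0.1275, 0.2776]
ee_rot: [-3.141, 0.0, -2.945]
force: [-1.6, -0.7, -1.3]
width: 0.0157
```

```bash
python3 m5.py
```

```text
top 0
stopper 0 0
side ((519.9354858398438, -149.24546813964844), (36.61417007446289, 29.583749771118164), 9.88428783416748)
stopper 324 ((574.24951171875, -117.96910858154297), (34.232120513916016, 57.41376495361328), 0.1947701871395111)
t 8.1 grasp [ 0.5164 -0.1276  0.1185] yaw -168.76 F [-0.1 -0.1 -1.1] w 0.0156 q6 -1.5
offset cm [-4.98  0.01 -0.06] turn 0.01
```

No resistance, so I continue the remaining 50 mm.

>>> {"name": "send_rows", "arguments": {
  "motion": [
    {"offset": [-0.7, 0, 0], "turn": 0},
    {"offset": [-1.4, 0, 0], "turn": 0},
    {"offset": [-2.1, 0, 0], "turn": 0},
    {"offset": [-2.8, 0, 0], "turn": 0},
    {"offset": [-3.5, 0, 0], "turn": 0},
    {"offset": [-4.2, 0, 0], "turn": 0},
    {"offset": [-4.7, 0, 0], "turn": 0},
    {"offset": [-4.9, 0, 0], "turn": 0}
  ]
}}

```text
t: 8.9
eef_pos: [0.565, -0.1179, 0.2775]
ee_rot: [-3.142, -0.0, -2.945]
force: [-0.0, 0.7, -1.7]
width: 0.0159
```

>>> {"name": "send_rows", "arguments": {
  "motion": [
    {"offset": [0, 0, 0], "turn": 0},
    {"offset": [0, 0, 0], "turn": 0}
  ]
}}

```text
t: 9.1
eef_pos: [0.5643, -0.1181, 0.2776]
ee_rot: [3.141, -0.0, -2.945]
force: [-1.1, 0.2, -0.7]
width: 0.0157
```

```bash
cat > m6.py <<'E'
from h import *
import sys
go(.5652,-.1178,.1191,11.23)
d=grab('side'); cv2.imwrite('pics/s%s.png'%sys.argv[1],cv2.resize(d['frame'][130:280,150:330],(720,600),interpolation=2))
E
python3 m6.py 4
```

```text
t 9.1 grasp [ 0.5643 -0.1181  0.1186] yaw -168.76 F [-1.1  0.2 -0.7] w 0.0157 q6 -1.51
offset cm [-0.1   0.01 -0.05] turn 0.01
```

View pics/s4.png

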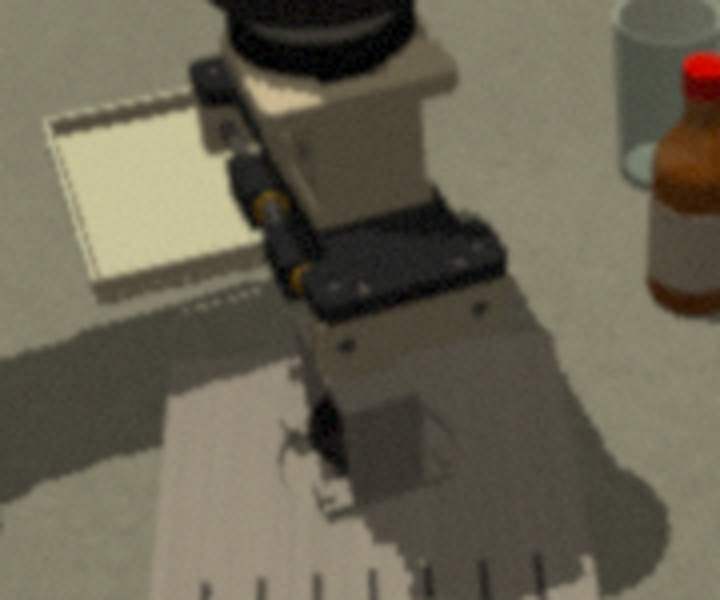

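The stopper (black at ~(325,435) in the crop) sits inside the puller, and the board is undisturbed. I pull straight up slowly.

>>> {"name": "send_rows", "arguments": {
  "motion": [
    {"offset": [-0.1, 0, 0], "turn": 0},
    {"offset": [-0.1, 0, -0.3], "turn": 0},
    {"offset": [-0.1, 0, -0.6], "turn": 0},
    {"offset": [-0.1, 0, -0.9], "turn": 0},
    {"offset": [-0.1, 0, -1.2], "turn": 0},
    {"offset": [-0.1, 0, -1.5], "turn": 0}
  ],
  "squeeze": 60
}}

```text
t: 9.75
eef_pos: [0.5649, -0.1178, 0.2913]
ee_rot: [3.141, -0.002, -2.946]
force: [3.8, -2.1, -20.4]
width: 0.0156
```

>>> {"name": "send_rows", "arguments": {
  "motion": [
    {"offset": [0, 0, -0.3], "turn": 0},
    {"offset": [0, 0, -0.6], "turn": 0},
    {"offset": [0, 0, -1], "turn": 0},
    {"offset": [0, 0, -1.5], "turn": 0},
    {"offset": [0, 0, -2.2], "turn": 0},
    {"offset": [0, 0, -3], "turn": 0},
    {"offset": [0, 0, -4], "turn": 0},
    {"offset": [0, 0, -4.3], "turn": 0}
  ]
}}

```text
t: 10.55
eef_pos: [0.5658, -0.1179, 0.3375]
ee_rot: [-3.141, 0.002, -2.945]
force: [-0.0, 0.4, -0.9]
width: 0.0156
```

```bash
python3 m6.py 5
```

```text
t 10.55 grasp [ 0.5658 -0.1179  0.1785] yaw -168.74 F [-0.   0.4 -0.9] w 0.0156 q6 -1.51
offset cm [0.06 0.02 5.94] turn 0.03
```

View pics/s5.png

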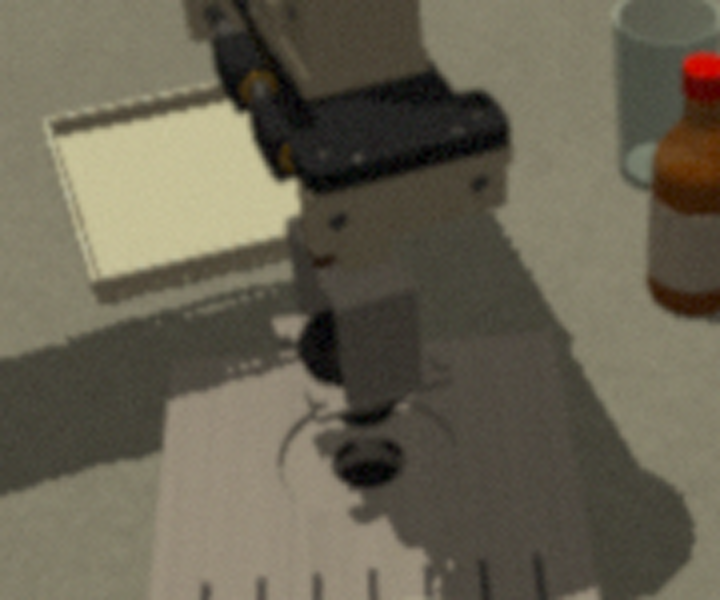

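The stopper is out: the open drain hole shows at (368,460) and the stopper hangs in the puller. I carry it gently to the tray.

>>> {"name": "send_rows", "arguments": {
  "motion": [
    {"offset": [0, 0.6, 0], "turn": 0},
    {"offset": [0, 1.8, 0], "turn": 0},
    {"offset": [-0.1, 3.5, 0], "turn": 0},
    {"offset": [-0.1, 5.5, 0], "turn": 0},
    {"offset": [-0.2, 7.5, 0], "turn": 0},
    {"offset": [-0.2, 9.5, 0], "turn": 0},
    {"offset": [-0.3, 11.5, 0], "turn": 0},
    {"offset": [-0.4, 13.5, 0], "turn": 0}
  ]
}}

```text
t: 11.4
eef_pos: [0.5424, 0.0169, 0.3352]
ee_rot: [3.142, -0.001, -2.945]
force: [0.0, 0.2, -2.1]
width: 0.0158
```

>>> {"name": "send_rows", "arguments": {
  "motion": [
    {"offset": [0, 2, 0], "turn": 0},
    {"offset": [-0.1, 4, 0], "turn": 0},
    {"offset": [-0.1, 6, 0], "turn": 0},
    {"offset": [-0.2, 8, 0], "turn": 0},
    {"offset": [-0.3, 10, 0], "turn": 0},
    {"offset": [-0.3, 12, 0], "turn": 0},
    {"offset": [-0.4, 13.7, 0], "turn": 0},
    {"offset": [-0.4, 14.7, 0], "turn": 0}
  ]
}}

```text
t: 12.2
eef_pos: [0.5178, 0.1619, 0.3354]
ee_rot: [-3.142, -0.0, -2.944]
force: [1.4, -0.6, -1.9]
width: 0.0155
```

>>> {"name": "send_rows", "arguments": {
  "motion": [
    {"offset": [0, 0, 0], "turn": 0},
    {"offset": [0, 0, 0.5], "turn": 0},
    {"offset": [0, 0, 1.2], "turn": 0},
    {"offset": [0, 0, 2], "turn": 0},
    {"offset": [0, 0, 2.7], "turn": 0},
    {"offset": [0, 0, 3], "turn": 0},
    {"offset": [0, 0, 3], "turn": 0}
  ]
}}

```text
t: 12.9
eef_pos: [0.5182, 0.16, 0.3049]
ee_rot: [-3.141, -0.001, -2.946]
force: [-0.3, -0.4, -2.2]
width: 0.0153
```

```bash
cat > m7.py <<'E'
from h import *
import sys
go(.519,.160,.0896,11.23)
s=get_state();p=s['eef_pos'];gz=p[2]-.159
d=grab('side');P=cloud(d);X,Y,Z=np.moveaxis(P,-1,0)
m=(Z>gz-.032)&(Z<gz-.02)&(abs(X-p[0])<.06)&(abs(Y-p[1])<.06); print(rect(P,m), 'plate top med',np.median(P[m][:,2])-gz)
dk=(d['frame'].max(2)<50)&(abs(X-p[0])<.05)&(abs(Y-p[1])<.05)&(Z>.01)&(Z<gz-.03)
if dk.sum()>5: print('dark',dk.sum(),P[dk].min(0),P[dk].max(0))
if len(sys.argv)>1: cv2.imwrite('pics/s%s.png'%sys.argv[1],cv2.resize(d['frame'][100:220,140:284],(720,600),interpolation=2))
E
python3 m7.py 6
```

```text
t 12.9 grasp [0.5182 0.16   0.1459] yaw -168.78 F [-0.3 -0.4 -2.2] w 0.0153 q6 -2.04
offset cm [-0.07 -0.02  5.63] turn -0.01
((517.376708984375, 159.5009307861328), (36.62702178955078, 77.49105834960938), 11.21351146697998) plate top med -0.02488232214162711
dark 244 [0.49005193 0.11790532 0.02861264] [0.54268567 0.19227524 0.1156097 ]
```

View pics/s6.png

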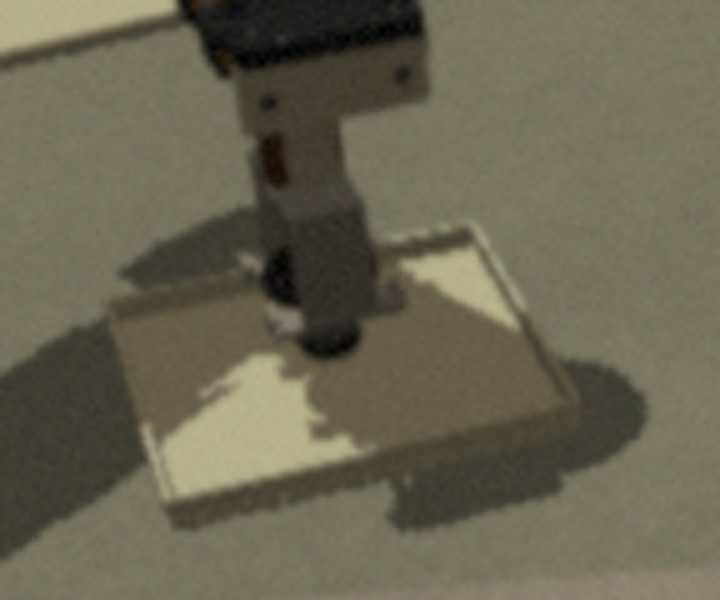

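The stopper hangs upright inside the puller over the tray, foot at (330,345). I lower slowly.

>>> {"name": "send_rows", "arguments": {
  "motion": [
    {"offset": [0, 0, 0.6], "turn": 0},
    {"offset": [0, 0, 1.2], "turn": 0},
    {"offset": [0, 0, 1.8], "turn": 0},
    {"offset": [0, 0, 2.4], "turn": 0},
    {"offset": [0, 0, 3.0], "turn": 0},
    {"offset": [0, 0, 3.6], "turn": 0},
    {"offset": [0, 0, 4], "turn": 0},
    {"offset": [0, 0, 4], "turn": 0}
  ]
}}

```text
t: 13.75
eef_pos: [0.5182, 0.1602, 0.265]
ee_rot: [-3.141, -0.001, -2.945]
force: [0.9, 0.2, -1.3]
width: 0.0156
```

>>> {"name": "send_rows", "arguments": {
  "motion": [
    {"offset": [0, 0, 0.3], "turn": 0},
    {"offset": [0, 0, 0.6], "turn": 0},
    {"offset": [0, 0, 0.8], "turn": 0},
    {"offset": [0, 0, 1], "turn": 0},
    {"offset": [0, 0, 1.2], "turn": 0},
    {"offset": [0, 0, 1.4], "turn": 0},
    {"offset": [0, 0, 1.5], "turn": 0},
    {"offset": [0, 0, 1.5], "turn": 0}
  ]
}}

```text
t: 14.55
eef_pos: [0.5183, 0.1603, 0.2505]
ee_rot: [-3.141, -0.0, -2.945]
force: [-0.4, -0.7, -1.9]
width: 0.0161
```

```bash
python3 m7.py 7
```

```text
t 14.55 grasp [0.5183 0.1603 0.0915] yaw -168.75 F [-0.4 -0.7 -1.9] w 0.0161 q6 -2.04
offset cm [-0.07 -0.04  0.19] turn 0.02
((517.84423828125, 157.26333618164062), (36.787628173828125, 73.7768325805664), 11.744007110595703) plate top med -0.024964736951587546
dark 135 [0.49096511 0.11908781 0.01038241] [0.54033244 0.18650415 0.06045207]
```

>>> {"name": "send_rows", "arguments": {
  "motion": [
    {"offset": [0, 0, 0.1], "turn": 0},
    {"offset": [0, 0, 0.2], "turn": 0},
    {"offset": [0, 0, 0.2], "turn": 0},
    {"offset": [0, 0, 0.2], "turn": 0}
  ]
}}

```text
t: 15.0
eef_pos: [0.5183, 0.1603, 0.2487]
ee_rot: [-3.142, -0.0, -2.945]
force: [0.9, 0.5, -1.4]
width: 0.0157
```

>>> {"name": "send_rows", "arguments": {
  "motion": [
    {"offset": [0, 0, 0], "turn": 0},
    {"offset": [0, 0, 0], "turn": 0},
    {"offset": [0, 0, 0], "turn": 0},
    {"offset": [0, 0, 0], "turn": 0},
    {"offset": [0, 0, 0], "turn": 0},
    {"offset": [0, 0, 0], "turn": 0},
    {"offset": [0, 0, 0], "turn": 0},
    {"offset": [0, 0, 0], "turn": 0}
  ],
  "hand": 1
}}

```text
t: 15.8
eef_pos: [0.5183, 0.1603, 0.2486]
ee_rot: [-3.142, -0.0, -2.945]
force: [-0.9, -0.3, -0.2]
width: 0.0739
```

>>> {"name": "send_rows", "arguments": {
  "motion": [
    {"offset": [0, 0, 0], "turn": 0},
    {"offset": [0, 0, 0], "turn": 0},
    {"offset": [0, 0, -0.3], "turn": 0},
    {"offset": [0, 0, -1], "turn": 0},
    {"offset": [0, 0, -3], "turn": 0},
    {"offset": [0, 0, -6], "turn": 0},
    {"offset": [0, 0, -9], "turn": 0},
    {"offset": [0, 0, -11], "turn": 0}
  ]
}}

```text
t: 16.6
eef_pos: [0.5185, 0.1604, 0.3616]
ee_rot: [3.141, 0.003, -2.945]
force: [1.2, 0.1, 0.1]
width: 0.0877
```

```bash
python3 -c "
from h import *
go(.5656,-.259,.15,83.3)"
```

```text
t 16.6 grasp [0.5185 0.1604 0.2026] yaw -168.73 F [1.2 0.1 0.1] w 0.0877 q6 -2.04
offset cm [  3.58 -42.05   5.26] turn -72.03
```

>>> {"name": "send_rows", "arguments": {
  "motion": [
    {"offset": [0.2, -2, 0], "turn": 0},
    {"offset": [0.5, -6, 0], "turn": 0},
    {"offset": [0.9, -10.5, 0], "turn": 0},
    {"offset": [1.3, -15, 0], "turn": 0},
    {"offset": [1.7, -19.5, 0], "turn": 0},
    {"offset": [2, -24, 0], "turn": 0},
    {"offset": [2.4, -28.5, 0], "turn": 0},
    {"offset": [2.8, -33, 0], "turn": 0}
  ]
}}

```text
t: 17.4
eef_pos: [0.5551, -0.1707, 0.3596]
ee_rot: [-3.141, 0.001, -2.945]
force: [1.2, 1.1, -0.5]
width: 0.0873
```

>>> {"name": "send_rows", "arguments": {
  "motion": [
    {"offset": [0.3, -3.5, 1], "turn": 0},
    {"offset": [0.6, -6.5, 3], "turn": 0},
    {"offset": [0.7, -8.5, 6], "turn": 0},
    {"offset": [0.8, -9, 8.5], "turn": 0},
    {"offset": [0.8, -9, 9.5], "turn": 0},
    {"offset": [0.8, -9, 10], "turn": 0},
    {"offset": [0.8, -9, 10], "turn": 0}
  ]
}}

```text
t: 18.1
eef_pos: [0.5652, -0.2582, 0.2592]
ee_rot: [-3.141, 0.0, -2.945]
force: [0.5, 0.5, 0.1]
width: 0.0875
```

```bash
cat > m8.py <<'E'
from h import *
d=grab('side','side8.png');P=cloud(d);X,Y,Z=np.moveaxis(P,-1,0)
m=(Z>.054)&(Z<.2)&(abs(X-.51)<.07)&(abs(Y-.16)<.07); print('puller',rect(P,m),P[m][:,2].max())
m=(Z>.042)&(Z<.057)&(d['frame'].max(2)<60)&(abs(X-.51)<.07)&(abs(Y-.16)<.07); print('stopper in tray',m.sum(),P[m].mean(0) if m.any() else 0)
g=cv2.morphologyEx(cv2.GaussianBlur(d['frame'],(3,3),0),cv2.MORPH_CLOSE,np.ones((7,7)))
go(.5656,-.259,.0505,11.23)
cv2.imwrite('pics/s8.png',cv2.resize(d['frame'][110:350,150:350],(667,800)[::1],interpolation=2)[:600*4//3][:800] if 0 else cv2.resize(d['frame'][120:345,150:420],(720,600),interpolation=2))
E
python3 m8.py
```

```text
puller ((508.21478271484375, 155.8174285888672), (16.708219528198242, 73.07551574707031), 11.133665084838867) 0.11202661558229149
stopper in tray 41 [0.50103988 0.14662991 0.0480852 ]
t 18.15 grasp [ 0.5654 -0.2581  0.1008] yaw -168.69 F [-0.   0.3 -0.5] w 0.0877 q6 -1.26
offset cm [-0.   -0.09  5.03] turn 0.08
```

View pics/s8.png

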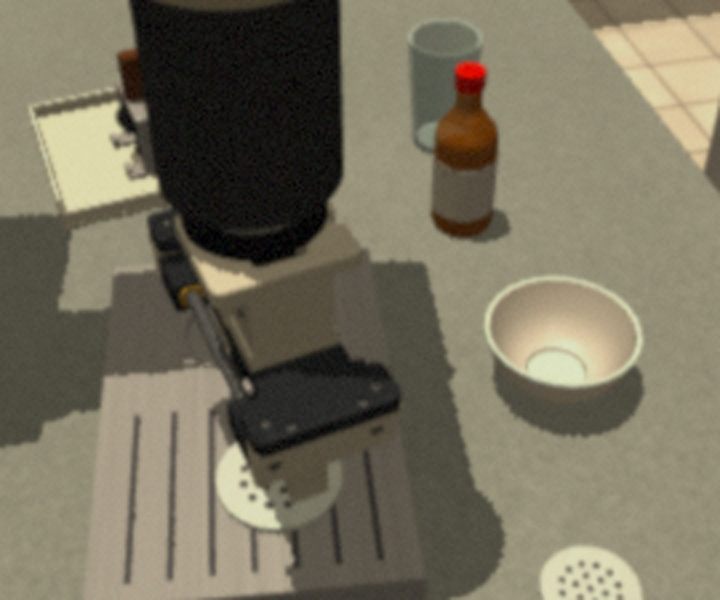

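The puller stands upright in the tray at left (130,100), with the stopper's dark flange inside. The gripper is over the strainer at (280,480). I descend around it.

>>> {"name": "send_rows", "arguments": {
  "motion": [
    {"offset": [0, -0.1, 1], "turn": 0},
    {"offset": [0, -0.1, 2], "turn": 0},
    {"offset": [0, -0.1, 3], "turn": 0},
    {"offset": [0, -0.1, 3.8], "turn": 0},
    {"offset": [0, -0.1, 4.2], "turn": 0},
    {"offset": [0, -0.1, 4.4], "turn": 0},
    {"offset": [0, -0.1, 4.5], "turn": 0},
    {"offset": [0, -0.1, 4.5], "turn": 0}
  ],
  "hand": 1,
  "squeeze": 6
}}

```text
t: 18.95
eef_pos: [0.5652, -0.2597, 0.2137]
ee_rot: [-3.141, 0.0, -2.945]
force: [0.0, 0.5, 0.2]
width: 0.0878
```

>>> {"name": "send_rows", "arguments": {
  "motion": [
    {"offset": [0, 0, 0.2], "turn": 0},
    {"offset": [0, 0, 0.4], "turn": 0},
    {"offset": [0, 0, 0.5], "turn": 0},
    {"offset": [0, 0, 0.5], "turn": 0}
  ]
}}

```text
t: 19.35
eef_pos: [0.5651, -0.2596, 0.2086]
ee_rot: [3.142, -0.0, -2.945]
force: [0.2, 0.2, 0.1]
width: 0.0874
```

>>> {"name": "send_rows", "arguments": {
  "motion": [
    {"offset": [0, 0, 0], "turn": 0},
    {"offset": [0, 0, 0], "turn": 0},
    {"offset": [0, 0, 0], "turn": 0},
    {"offset": [0, 0, 0], "turn": 0},
    {"offset": [0, 0, 0], "turn": 0},
    {"offset": [0, 0, 0], "turn": 0}
  ],
  "hand": -1,
  "squeeze": 6
}}

```text
t: 19.95
eef_pos: [0.5651, -0.2596, 0.2087]
ee_rot: [-3.142, 0.0, -2.945]
force: [0.0, 0.7, -0.3]
width: 0.079
```

```bash
cat > m9.py <<'E'
from h import *
go(.5652,-.1178,.0505,11.23)
for nm in('top','side'):
    d=grab(nm);P=cloud(d);X,Y,Z=np.moveaxis(P,-1,0);p=get_state()['eef_pos']
    m=(d['frame'].min(2)>70)&(Z>.033)&(Z<.04)&(abs(X-p[0])<.06)&(abs(Y-p[1])<.06); print(nm,m.sum(),rect(P,m) if m.sum()>9 else '',np.median(Z[m]) if m.any() else '')
E
python3 m9.py
```

```text
t 19.95 grasp [ 0.5651 -0.2596  0.0497] yaw -168.75 F [ 0.   0.7 -0.3] w 0.079 q6 -1.26
offset cm [-2.78 13.91 -0.08] turn 0.02
top 25 ((524.1370239257812, -261.5213623046875), (16.848403930664062, 53.593833923339844), 7.974019527435303) 0.03589698154337029
side 201 ((555.0833740234375, -275.4195556640625), (53.90084457397461, 125.89098358154297), 34.953765869140625) 0.035905141982693456
```

Gripped at 79 mm with the disc still on the deck (top z about 35.9 mm). I slide it along the deck.

>>> {"name": "send_rows", "arguments": {
  "motion": [
    {"offset": [-0.1, 0.5, 0], "turn": 0},
    {"offset": [-0.3, 1.5, 0], "turn": 0},
    {"offset": [-0.5, 2.5, 0], "turn": 0},
    {"offset": [-0.7, 3.5, 0], "turn": 0},
    {"offset": [-0.9, 4.5, 0], "turn": 0},
    {"offset": [-1.1, 5.5, 0], "turn": 0},
    {"offset": [-1.3, 6.5, 0], "turn": 0},
    {"offset": [-1.5, 7.5, 0], "turn": 0}
  ]
}}

```text
t: 20.85
eef_pos: [0.5652, -0.1822, 0.2087]
ee_rot: [-3.142, 0.0, -2.945]
force: [1.0, -1.3, 0.6]
width: 0.0795
```

>>> {"name": "send_rows", "arguments": {
  "motion": [
    {"offset": [-0.2, 1, 0], "turn": 0},
    {"offset": [-0.4, 2, 0], "turn": 0},
    {"offset": [-0.6, 3, 0], "turn": 0},
    {"offset": [-0.8, 4, 0], "turn": 0},
    {"offset": [-1, 5, 0], "turn": 0},
    {"offset": [-1.1, 5.7, 0], "turn": 0},
    {"offset": [-1.2, 6.1, 0], "turn": 0},
    {"offset": [-1.2, 6.1, 0], "turn": 0}
  ]
}}

```text
t: 21.65
eef_pos: [0.565, -0.1204, 0.2086]
ee_rot: [3.141, -0.0, -2.945]
force: [0.8, -0.5, -0.6]
width: 0.0792
```

```bash
python3 m9.py
```

```text
t 21.65 grasp [ 0.565  -0.1204  0.0496] yaw -168.72 F [ 0.8 -0.5 -0.6] w 0.0792 q6 -1.5
offset cm [-0.07  0.25 -0.09] turn 0.05
top 2  0.0340078173313027
side 165 ((533.4244995117188, -117.82525634765625), (23.737119674682617, 95.5556640625), 23.67751121520996) 0.035634930954349886
```

>>> {"name": "send_rows", "arguments": {
  "motion": [
    {"offset": [0, 0.1, 0], "turn": 0},
    {"offset": [-0.1, 0.3, 0], "turn": 0},
    {"offset": [-0.1, 0.3, 0], "turn": 0},
    {"offset": [-0.1, 0.3, 0], "turn": 0}
  ]
}}

```text
t: 22.15
eef_pos: [0.5655, -0.1179, 0.2086]
ee_rot: [3.142, -0.0, -2.945]
force: [0.5, 0.1, -1.1]
width: 0.0787
```

>>> {"name": "send_rows", "arguments": {
  "motion": [
    {"offset": [0, 0, 0], "turn": 0},
    {"offset": [0, 0, 0], "turn": 0},
    {"offset": [0, 0, 0], "turn": 0},
    {"offset": [0, 0, 0], "turn": 0},
    {"offset": [0, 0, 0], "turn": 0}
  ],
  "hand": 1
}}

```text
t: 22.65
eef_pos: [0.5655, -0.1179, 0.2087]
ee_rot: [-3.142, 0.0, -2.945]
force: [-0.5, -0.1, 0.4]
width: 0.0875
```

```bash
python3 m9.py
cat > m10.py <<'E'
from h import *
d=load('side');P=cloud(d);X,Y,Z=np.moveaxis(P,-1,0)
m=(d['frame'].min(2)>70)&(abs(X-.545)<.02)&(abs(Y+.12)<.03)&(Z<.05)
print('disc area z',np.percentile(Z[m],[10,50,90]))
m=(abs(X-.55)<.06)&(abs(Y+.22)<.03)&(Z<.05); print('deck z',np.median(Z[m]))
cv2.imwrite('pics/s10.png',cv2.resize(d['frame'][180:300,170:314],(720,600),interpolation=2))
E
python3 m10.py
```

```text
t 22.65 grasp [ 0.5655 -0.1179  0.0497] yaw -168.75 F [-0.5 -0.1  0.4] w 0.0875 q6 -1.51
offset cm [ 0.03  0.01 -0.08] turn 0.02
top 0  
side 7  0.0334065792968129
disc area z [0.02526231 0.03051149 0.0322249 ]
deck z 0.030063165132172498
```

View pics/s10.png

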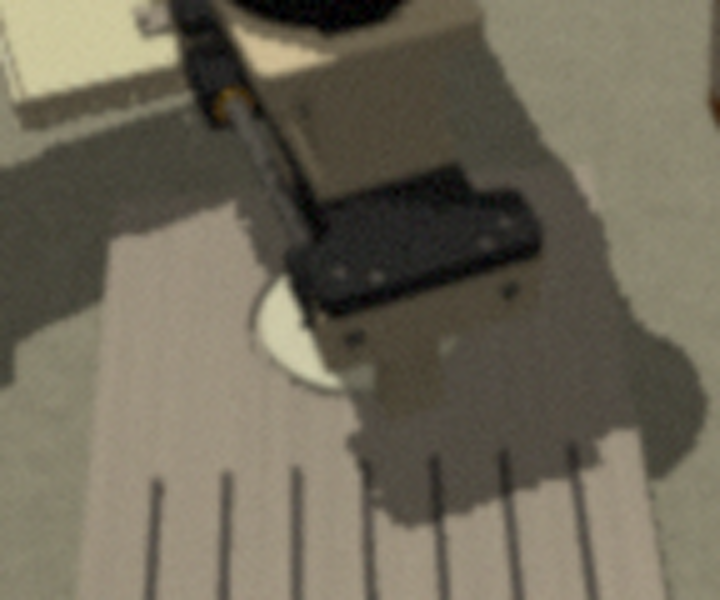

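The strainer seems to have dropped into the pocket (disc z about 30.5 mm, deck 30.1). I retreat straight up and toward the start, then check everything.

>>> {"name": "send_rows", "arguments": {
  "motion": [
    {"offset": [0, 0, -0.5], "turn": 0},
    {"offset": [0, 0, -1.5], "turn": 0},
    {"offset": [0, 0, -3.5], "turn": 0},
    {"offset": [0, 0, -6.5], "turn": 0},
    {"offset": [0, 0, -10], "turn": 0},
    {"offset": [0, 0, -13], "turn": 0},
    {"offset": [0, 0, -15], "turn": 0}
  ]
}}

```text
t: 23.45
eef_pos: [0.5656, -0.1179, 0.3624]
ee_rot: [-3.141, 0.004, -2.945]
force: [1.0, 0.4, -0.4]
width: 0.088
```

>>> {"name": "send_rows", "arguments": {
  "motion": [
    {"offset": [2, -2, 0], "turn": 0},
    {"offset": [4, -6, 0], "turn": 0},
    {"offset": [6, -10, 0], "turn": 0},
    {"offset": [8, -14, 0], "turn": 0},
    {"offset": [10, -18, 0], "turn": 0},
    {"offset": [11, -22.5, 0], "turn": 0},
    {"offset": [12, -27, 0], "turn": 0},
    {"offset": [13, -31, 0], "turn": 0}
  ]
}}

```text
t: 24.25
eef_pos: [0.4978, -0.4494, 0.3599]
ee_rot: [-3.141, 0.001, -2.946]
force: [1.4, -0.4, 0.2]
width: 0.0879
```

>>> {"name": "send_rows", "arguments": {
  "motion": [
    {"offset": [0, 0, 0], "turn": 0},
    {"offset": [0, 0, 0], "turn": 0},
    {"offset": [0, 0, 0], "turn": 0}
  ]
}}

```text
t: 24.55
eef_pos: [0.4983, -0.4467, 0.3592]
ee_rot: [-3.142, 0.0, -2.945]
force: [-0.6, 0.9, 0.5]
width: 0.0872
```

```bash
cat > m11.py <<'E'
from h import *
o=[]
for nm in('top','side'):
    d=grab(nm,nm+'9.png');P=cloud(d);X,Y,Z=np.moveaxis(P,-1,0);f=d['frame']
    R=np.hypot(X-.5655,Y+.1178)
    for k in range(4):
        a=np.arctan2(Y+.1178,X-.5655); m=(R<.036)&(R>.022)&(abs(a-(-np.pi*.75+k*np.pi/2))<.7); print(nm,'disc quadrant',k,np.median(Z[m]).round(4))
    m=(R>.048)&(R<.065); print('deck',np.median(Z[m]).round(4))
    m=(f.min(2)>f[(R>.05)&(R<.06)].min(1).mean()+25)&(R<.06); print('disc',circ(d,m,.031))
    m=(Z>.1)&(Z<.13)&(abs(X-.51)<.07)&(abs(Y-.16)<.07); print('handle',rect(P,m),P[m][:,2].max().round(4))
    for n,xy in(('glass',(.783,.119)),('bowl',(.78,-.189))):
        m=(Z>.03)&(abs(X-xy[0])<.08)&(abs(Y-xy[1])<.065); print(n,rect(P,m)[0])
    m=(f[...,2].astype(int)>150)&(f[...,1]<70); o.append(cv2.resize(f[200:320,95:335] if nm=='top' else f[125:275,150:390],(720,360 if nm=='top' else 450),interpolation=2))
    d0=cv2.imread('pics/%s0.png'%nm); g=(d0[...,2].astype(int)>150)&(d0[...,1]<70); print('sauce cap px',np.argwhere(g).mean(0),np.argwhere(m).mean(0))
v=np.vstack(o); cv2.imwrite('pics/s11.png',cv2.resize(v,(533,600)))
E
python3 m11.py
```

```text
top disc quadrant 0 0.0303
top disc quadrant 1 0.0305
top disc quadrant 2 0.0307
top disc quadrant 3 0.0301
deck 0.0293
disc (array([ 0.5651, -0.1171]), np.float64(76.5))
handle ((518.5203857421875, 160.06149291992188), (35.709110260009766, 16.229642868041992), 11.744626998901367) 0.1143
glass (783.7881469726562, 120.13817596435547)
bowl (781.5070190429688, -188.83555603027344)
sauce cap px [123.16483516 227.89010989] [123.37704918 227.86065574]
side disc quadrant 0 0.0307
side disc quadrant 1 0.0312
side disc quadrant 2 0.031
side disc quadrant 3 nan
deck 0.03
disc (array([ 0.5792, -0.1215]), np.float64(55.9))
  return _methods._mean(a, axis=axis, dtype=dtype,
  ret = ret.dtype.type(ret / rcount)
Traceback (most recent call last):
  File "m11.py", line 10, in <module>
    m=(Z>.1)&(Z<.13)&(abs(X-.51)<.07)&(abs(Y-.16)<.07); print('handle',rect(P,m),P[m][:,2].max().round(4))
                                                                                 ~~~~~~~~~~~~~^^
ValueError: zero-size array to reduction operation maximum which has no identity
```

The side view is blocked by the arm, so I move further away to confirm the stopper is upright.

>>> {"name": "send_rows", "arguments": {
  "motion": [
    {"offset": [2, -2, 0], "turn": 0},
    {"offset": [5, -5, -1], "turn": 0},
    {"offset": [8, -8, -2], "turn": 0},
    {"offset": [11, -11, -3], "turn": 0},
    {"offset": [14, -14, -4], "turn": 0},
    {"offset": [17, -16, -4], "turn": 0},
    {"offset": [18, -17, -4], "turn": 0},
    {"offset": [18, -17, -4], "turn": 0}
  ]
}}

```text
t: 25.45
eef_pos: [0.3541, -0.6497, 0.3986]
ee_rot: [3.141, -0.0, -2.947]
force: [-0.1, 0.9, 0.8]
width: 0.0873
```

```bash
python3 m11.py; ls pics/s11.png
```

```text
top disc quadrant 0 0.0305
top disc quadrant 1 0.0304
top disc quadrant 2 0.0304
top disc quadrant 3 0.0304
deck 0.0294
disc (array([ 0.5652, -0.1172]), np.float64(75.5))
handle ((518.5758056640625, 159.93336486816406), (35.6175537109375, 16.571643829345703), 11.955819129943848) 0.1138
glass (782.8798217773438, 120.22074890136719)
bowl (781.5902099609375, -187.89715576171875)
sauce cap px [123.16483516 227.89010989] [123.17204301 227.84946237]
side disc quadrant 0 0.031
side disc quadrant 1 0.0309
side disc quadrant 2 0.0309
side disc quadrant 3 0.031
deck 0.0299
disc (array([ 0.5661, -0.1177]), np.float64(75.1))
handle ((517.3499755859375, 159.03146362304688), (34.81051254272461, 17.882156372070312), 11.404367446899414) 0.1119
glass (782.3330078125, 118.6767578125)
bowl (779.8619384765625, -189.032470703125)
sauce cap px [145.83673469 326.08163265] [145.875 326.   ]
pics/s11.png
```

View pics/s11.png

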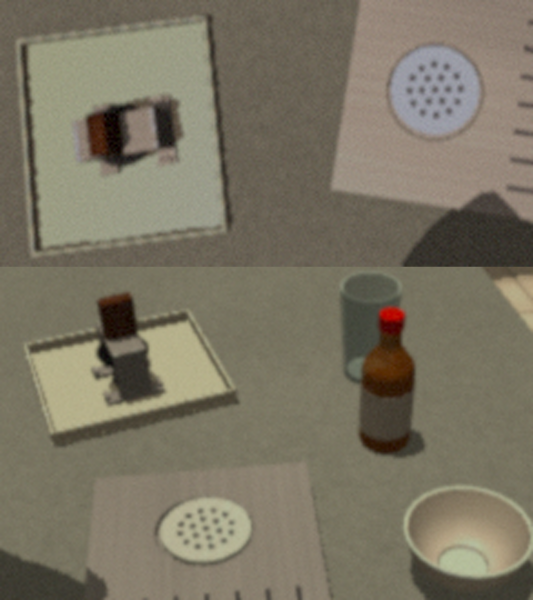

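The strainer is flat in the pocket: at (435,90) in the top crop and (205,530) in the side crop. The puller stands in the tray with the stopper's flange level inside it at (105,350), and the bystanders have not moved. I hand it in.

```bash
python3 -c "
from station import *
print(job_done())"
```

```text
the job is handed in; nothing more can be done
None
```

The job is done and handed in at about 25.5 s. I pulled the stopper out with the puller (about 20 N on the wrist during the pull) and stood both in the tray. I then slid the 80 mm strainer along the deck, held lightly by its rim, and let it drop into the pocket.

**Strainer:** All four quadrants of its top read the same height, about 1 mm above the deck in both cameras. It is centred on the drain to about 1 mm.

**Puller and stopper:** The handle top is at about 112–114 mm (111 mm expected), so the puller is upright on the tray floor. I checked the stopper only by eye: its flange looks level inside the puller. I did not measure its tilt.

**Bystanders:** The glass, bowl and sauce bottle are where they were, to within about 1 mm for glass and bowl and a fraction of a pixel for the bottle's cap.

**Failed or disagreeing checks:** One final side-camera check failed because the arm blocked the view, so I moved the arm and repeated it successfully. The two cameras disagreed by 1–2 mm throughout, which is within their calibration. The strainer's diameter read 75–76 mm by colour outline instead of 80 mm; I put this down to edge loss in the mask.

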